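# Make up two knife-handle kits, telling the solid handle from the hollow one by weight

### The arm

A 6-joint arm with a two-finger parallel gripper is mounted at the origin on the work surface. World frame = base frame: x ahead of the robot, y to its left, z up, the work surface at z = 0. Lengths are in mm, angles in degrees, forces in N, time in s.
With the tool pointing down it reaches from about 300 to 850 mm from the base axis. Payload 4.2 kg.
Tool frame: the origin (TCP) lies at the very end of the fingers, on their centre line; the grasp point (between the pads) lies 19 mm behind it; z points along the fingers, y is the line along which they close (so a half turn about z gives the same grasp; the last joint's range is limited). The gripper opens to 91 mm and grips with 3 to 60 N. Pads are 32 mm wide; open, the fingers measure 118 mm over their backs; the gripper's body (76 mm by 178 mm) begins 60 mm behind the grasp point.
Start: joints at [69.385, 18.312, 89.639, -0, 72.044, -1.146], TCP at [191.65, 542.138, 213.976] pointing down, gripper open.
Joint ranges: [-177.97, 177.97], [-48.28, 115.42], [12.27, 149.76], [-77.06, 257.06], [2.81, 150.46], [-146.56, 146.56]. Speed limits (degrees/s): [147.25, 147.25, 180, 180, 180, 180].

### API

Orientations are given as [roll, pitch, yaw] about the fixed x, y, z axes, in that order (R = Rz(yaw) Ry(pitch) Rx(roll)).
In Python, from workcell import env, eyes gives the robot as it stands.
- The arm moves only by the tool send_rows, never from a script. Its argument "targets" is text: rows parted by semicolons, each of 7 numbers parted by spaces: the shift along the tool's x, y, z in m, then the turn, a rotation vector about the tool's x, y, z in degrees, then the opening in per cent of the stroke, from 0 (shut) to 100 (fully open). A call has 1 to 12 rows; each row is the pose to reach, as a shift and turn from the pose commanded when the call began, along the tool's axes at that moment; what a row does not reach only later rows make up. A row lasts 1/12 s, in which the tool goes at most 41.7 mm and 7.16 degrees, less where a joint would pass 70% of its speed; a pose out of reach is approached as far as the arm can. A call with a gripper value outside its range is refused whole. The fingers move at their own pace and stop on an object; "grip_force" is the grip in N (left out, the last holds). Time passes only in rows, so rows that repeat a pose let the fingers close. It gives the time, the measured TCP pose, the force, the opening and the grip force at its end, in the units of the state.
- env.state(): the state, without advancing time (a new reading comes with each control period).
- eyes.grab_frame(name): name is "scene" or "top"; returns a dict with "image" (480x640x3 uint8, blue, green, red), "fovy" (degrees; the focal length in pixels is half the picture's height over the tangent of half this angle, whatever the lens; pixels are square), "cx", "cy" (the principal point, pixels), "eye" and "attitude" of the camera in the world. Camera axes: x right, y up, looking along -z (the intrinsics and any distortion apply to the point x, -y, -z); pixel columns grow to the right and rows downward; lengths in mm; the calibration is good to about 2 mm. A picture is of the moment at which its call begins. There is no depth.
- env.job_done(): hands the job in; it is judged then, once.
The state is a dict: "time_s": time; "qpos": joint angles; "qvel": joint speeds; "effort": joint torques, N m; "ee_pos": TCP position; "ee_rot": TCP orientation; "force": force on the tool from outside, world axes, zero at the start; "torque": the same for the moment, N m; "gripper_width": finger opening in mm; "gripper_force": force on a finger pad.
Only numpy, scipy, OpenCV 4.12 (cv2) and the standard library are available. Lean on these libraries where they do the work, as an engineer would, in place of code of your own. Each camera call takes 0.05 s, during which the arm holds its last target. There are 200 camera calls.

### The job

Make up two kits in the trays: the blue tray gets the heavy, solid steel handle and the brass collar; the red tray gets the light, hollow steel handle, the black collar and the terracotta-coloured dressing stone. The two handles look alike, so feel their weight in the grip. Put every part squarely on its own felt pad (handle along the long pad, collar upright on the round pad, stone along the small rectangular pad) and leave the white collar, the tin and the glue bottle where they are.

Things in the scene. Friction and masses are not known exactly. Their poses are not given: they have to be found in the camera images.
- handle_1: steel knife handle lying flat, a bar 112 long (its x) x 26 wide (y) x 22 high, dark grooves on top; origin at the centre of its underside. The two handles look the same: one is solid, about 480 g, the other hollow, about 140 g (within 10 %); which name is which is not told. One lies at the near, one at the far side of the stock
- handle_2: steel knife handle lying flat, a bar 112 long (its x) x 26 wide (y) x 22 high, dark grooves on top; origin at the centre of its underside. The two handles look the same: one is solid, about 480 g, the other hollow, about 140 g (within 10 %); which name is which is not told. One lies at the near, one at the far side of the stock
- collar_brass: brass collar, about 110 g: short tube standing upright on the bench, 32 outer diameter, bore 18, 26 high; origin at the centre of its underside, z axis up along the bore
- collar_black: black plastic collar, about 30 g: short tube standing upright on the bench, 32 outer diameter, bore 18, 26 high; origin at the centre of its underside, z axis up along the bore
- stone: terracotta-coloured dressing stone, a block 50 long (its x axis) x 26 wide (y) x 24 high, about 70 g, lying on the bench; origin at the centre of its underside
- tray_blue: blue tray fixed to the bench, 160 (x) x 184 (y); origin at the centre of its underside. Floor 4 above the origin, 5 thick lip to 9 above it. Grey felt pads flush with the floor, in the tray's frame: long pad (handle) 50 (x) x 136 (y), centre (38, 0); round pad (collar) diameter 56, centre (-36, +42); small rectangular pad (stone) 50 (x) x 74 (y), centre (-36, -42). Both trays alike
- tray_red: red tray fixed to the bench, 160 (x) x 184 (y); origin at the centre of its underside. Floor 4 above the origin, 5 thick lip to 9 above it. Grey felt pads flush with the floor, in the tray's frame: long pad (handle) 50 (x) x 136 (y), centre (38, 0); round pad (collar) diameter 56, centre (-36, +42); small rectangular pad (stone) 50 (x) x 74 (y), centre (-36, -42). Both trays alike
- collar_white: white plastic collar, about 30 g, not needed, to be left alone: short tube standing upright on the bench, 32 outer diameter, bore 18, 26 high; origin at the centre of its underside, z axis up along the bore
- tin: low round tin with green sides and a silvery lid, loose, diameter 45, 31 high, not needed, to be left alone; origin at the centre of its underside
- glue: small yellow glue bottle with an orange tip, loose, standing, diameter 38, 57 high, not needed, to be left alone; origin at the centre of its underside. It is the tallest thing in the working area; other equipment stands only beyond x = 0.77 or |y| = 0.5
There are look-alikes about, which are no part of the job. Of the things that look like the collar_black, take the one that is farthest to the robot's right at the start. Of the things that look like the collar_brass, take the one that is farthest to the robot's right at the start.

How it is judged (in metres and radians):
At the end, for the whole second after the job is handed in: Blue tray: solid handle (rests with over 2.9 N), brass collar; red tray: hollow one, black collar, stone. Each on the tray floor (5 mm), centred on its pad within 13 mm along each tray axis, upright (tilt under 0.12 rad), handles and stone along their pads within 0.25 rad either way round, at rest ((((x of handle_1 in the frame of tray_blue between 0.025 and 0.051 m and y of handle_1 in the frame of tray_blue between -0.013 and 0.013 m and z of handle_1 in the frame of tray_blue between -0.001 and 0.009 m and angle between handle_1's own z axis and vertical below 0.12 rad and linear speed of handle_1 below 0.02 m/s and angle between the x axis of handle_1 and the y axis of tray_blue, either way round below 0.25 rad) and (x of handle_2 in the frame of tray_red between 0.025 and 0.051 m and y of handle_2 in the frame of tray_red between -0.013 and 0.013 m and z of handle_2 in the frame of tray_red between -0.001 and 0.009 m and angle between handle_2's own z axis and vertical below 0.12 rad and linear speed of handle_2 below 0.02 m/s and angle between the x axis of handle_2 and the y axis of tray_red, either way round below 0.25 rad) and contact force between handle_1 and tray_blue above 2.9 N and contact force between handle_2 and tray_red below 2.9 N) or ((x of handle_2 in the frame of tray_blue between 0.025 and 0.051 m and y of handle_2 in the frame of tray_blue between -0.013 and 0.013 m and z of handle_2 in the frame of tray_blue between -0.001 and 0.009 m and angle between handle_2's own z axis and vertical below 0.12 rad and linear speed of handle_2 below 0.02 m/s and angle between the x axis of handle_2 and the y axis of tray_blue, either way round below 0.25 rad) and (x of handle_1 in the frame of tray_red between 0.025 and 0.051 m and y of handle_1 in the frame of tray_red between -0.013 and 0.013 m and z of handle_1 in the frame of tray_red between -0.001 and 0.009 m and angle between handle_1's own z axis and vertical below 0.12 rad and linear speed of handle_1 below 0.02 m/s and angle between the x axis of handle_1 and the y axis of tray_red, either way round below 0.25 rad) and contact force between handle_2 and tray_blue above 2.9 N and contact force between handle_1 and tray_red below 2.9 N)) and x of collar_brass in the frame of tray_blue between -0.049 and -0.023 m and y of collar_brass in the frame of tray_blue between 0.029 and 0.055 m and z of collar_brass in the frame of tray_blue between -0.001 and 0.009 m and angle between each of collar_brass, collar_black, stone's own z axis and vertical below 0.12 rad and linear speed of each of collar_brass, collar_black, stone below 0.02 m/s and x of collar_black in the frame of tray_red between -0.049 and -0.023 m and y of collar_black in the frame of tray_red between 0.029 and 0.055 m and z of collar_black in the frame of tray_red between -0.001 and 0.009 m and x of stone in the frame of tray_red between -0.049 and -0.023 m and y of stone in the frame of tray_red between -0.055 and -0.029 m and z of stone in the frame of tray_red between -0.001 and 0.009 m and angle between the x axis of stone and the y axis of tray_red, either way round below 0.25 rad); the robot touches nothing.
It fails at once if the white collar is moved more than 20 mm or tipped over (distance of collar_white from where it was at the start of the episode above 0.02 m or angle between collar_white's own z axis and vertical above 0.4 rad).
It fails at once if the tin is moved more than 20 mm or tipped over (distance of tin from where it was at the start of the episode above 0.02 m or angle between tin's own z axis and vertical above 0.4 rad).
It fails at once if the glue bottle is moved more than 20 mm or tipped over (distance of glue from where it was at the start of the episode above 0.02 m or angle between glue's own z axis and vertical above 0.4 rad).
It also fails if it takes over 112 s, if anything falls off the work surface, if the arm or the gripper's body presses on something with over 40 N, if the wrist force passes 120 N, or if a joint passes its speed limit or range.

## Working session

There is one attempt and no reset: what is moved stays moved. The work goes in short steps, Python scripts to look and compute and a tool call to move; the robot and the scene stay as the last step left them, time stands still between calls to the robot, and variables do not carry over. Pictures are saved under pics/ and viewed, at most 14 in all, crops included, and the job is handed in when it is done.

Besides the shell and the picture viewer there is one more tool, called after "Request:" in YAML: its name, and indented under it one key for each argument. send_rows: Moves the arm, as the interface text tells. Its arguments: {"type":"object","properties":{"targets":{"type":"string"},"grip_force":{"type":"number"}},"required":["targets"]}

```bash
ls; mkdir -p pics
python3 - <<'E'
from workcell import env, eyes
import cv2
print(env.state())
for n in("scene","top"):
    f=eyes.grab_frame(n); cv2.imwrite(f"pics/{n}0.png",f["image"]); print({k:v for k,v in f.items() if k!="image"})
E
```

```text
pics
{'time_s': 0.0, 'qpos': array([ 6.93862384e+01,  1.83539647e+01,  8.97068701e+01,  3.02911191e-03,
        7.20427493e+01, -1.14697277e+00]), 'qvel': array([-0.11099406, -0.01057122,  0.04551279,  0.04599429,  0.11699061,
        0.05589866]), 'effort': array([-6.62474577e-04, -4.12459087e+01, -2.31974941e+01,  7.27334619e-02,
        4.55583993e-02, -1.76992999e-04]), 'ee_pos': array([191.44178676, 541.66365404, 213.09383702]), 'ee_rot': array([-1.79896494e+02, -4.95273781e-03,  1.60532270e+02]), 'force': array([-0.43710375,  0.3554633 , -0.39250964]), 'torque': array([ 0.02796512, -0.00119241, -0.04917939]), 'gripper_force': 0.0, 'gripper_width': 91.31584278250381}
{'fovy': 52.836693294402345, 'cx': 313.46821529377416, 'cy': 234.71882819321434, 'eye': array([933.26289322, 258.47200107, 738.15592058]), 'attitude': array([ 33.8055314 ,   0.27561695, 122.79469833])}
{'fovy': 49.85881510150149, 'cx': 325.093789959077, 'cy': 229.3693641556743, 'eye': array([476.97205801,  -4.64783287, 847.27476241]), 'attitude': array([  2.43741739,   1.01906839, -91.58900635])}
```

View pics/top0.png

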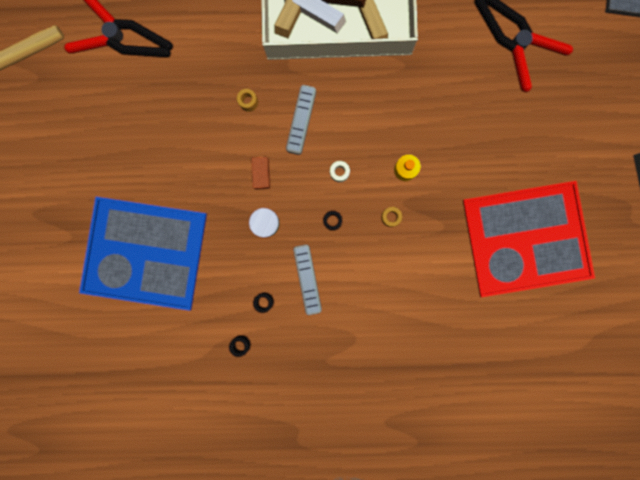

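View pics/scene0.png

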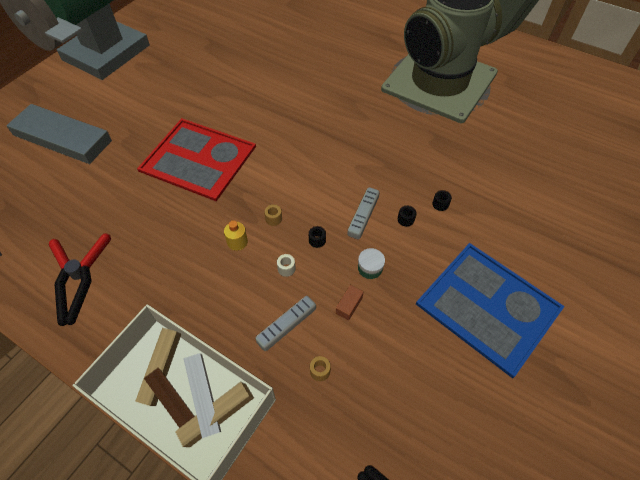

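```bash
cat > h.py <<'E'
import numpy as np, cv2
from scipy.spatial.transform import Rotation as R
from workcell import env, eyes
def ray(f,px):
    px=np.atleast_2d(np.asarray(px,float)); F=f["image"].shape[0]/2/np.tan(np.radians(f["fovy"]/2))
    d=np.c_[(px[:,0]-f["cx"])/F,-(px[:,1]-f["cy"])/F,-np.ones(len(px))]
    return d@R.from_euler("xyz",f["attitude"],degrees=True).as_matrix().T
def pt(f,px,z):
    d=ray(f,px); return f["eye"]+d*((z-f["eye"][2])/d[:,2])[:,None]
def blob(mask,c,r=60):
    "contour (filled, outer) nearest to pixel c, area>40"
    cs=[k for k in cv2.findContours(mask.astype(np.uint8),cv2.RETR_EXTERNAL,cv2.CHAIN_APPROX_NONE)[0] if cv2.contourArea(k)>40]
    m=lambda k:(lambda M:np.array([M["m10"],M["m01"]])/M["m00"])(cv2.moments(k))
    cs=[(np.linalg.norm(m(k)-c),m(k),k) for k in cs]
    b=min(cs,key=lambda t:t[0]); return b[1],b[2],b[0]
def masks(im):
    H,S,V=[a.astype(int) for a in cv2.split(cv2.cvtColor(im,cv2.COLOR_BGR2HSV))]
    b,g,r=[a.astype(int) for a in cv2.split(im)]
    return dict(grey=(S<80)&(V>60),black=V<60,brass=(H>=15)&(H<=30)&(S>90)&(V>90),
      stone=(H<=9)&(S>90)&(S<200)&(V>60),blue=(H>95)&(H<130)&(S>120)&(V>60),red=((H<5)|(H>175))&(S>205)&(V>120),yellow=(H>18)&(H<35)&(S>150)&(V>150))
def face(f,k,z):
    "world outline at height z -> centre, size, yaw of long side (deg, +-90)"
    p=pt(f,k[:,0,:],z)[:,:2].astype(np.float32); (c,s,_)=cv2.minAreaRect(p); bx=cv2.boxPoints(cv2.minAreaRect(p))
    e=max((bx[1]-bx[0],bx[2]-bx[1]),key=np.linalg.norm); a=np.degrees(np.arctan2(e[1],e[0]))
    return np.round(c,1),np.round(sorted(s),1),round((a+90)%180-90,1)
E
python3 - <<'E'
from h import *
f=eyes.grab_frame("top"); g=eyes.grab_frame("scene"); m=masks(f["image"]); n=masks(g["image"])
cv2.imwrite("pics/m.png",np.hstack([m[k][60:370,60:620]*255 for k in("black",)]).astype(np.uint8))
for nm,col,c,c2,z in [("hfar","grey",(301,120),(287,322),11),("hnear","grey",(307,280),(364,212),11),("brass","brass",(392,216),(273,214),13),("black","black",(332,220),(317,236),13),("stone","stone",(260,172),(350,303),12),("white","grey",(340,171),(286,265),13),("tin","grey",(263,222),(371,257),28),("glue","yellow",(408,167),(235,236),28),("blue","blue",(145,253),(490,307),9),("red","red",(528,240),(197,160),9)]:
    a,k,d=blob(m[col],c); a2,k2,d2=blob(n[col],c2)
    r1,r2=ray(f,a)[0],ray(g,a2)[0]; t=np.linalg.lstsq(np.c_[r1,-r2],g["eye"]-f["eye"],rcond=None)[0]
    p1,p2=f["eye"]+r1*t[0],g["eye"]+r2*t[1]
    print(nm,a.round(1),round(d,1),round(d2,1),"pt",pt(f,a,z)[0].round(1),"pt scene",pt(g,a2,z)[0].round(1),"tri",((p1+p2)/2).round(1),"gap",np.linalg.norm(p1-p2).round(1),"rect",*face(f,k,z))
for nm,c in [("bl",(147,230)),("br",(115,271)),("bs",(165,278)),("rl",(524,215)),("rr",(506,264)),("rs",(557,257))]:
    a,k,d=blob(m["grey"],c); print(nm,a.round(1),round(d,1),pt(f,a,4)[0].round(1),*face(f,k,4))
s=f["image"][150:240,300:430]; cv2.imwrite("pics/crop.png",cv2.resize(s,None,fx=5,fy=5))
E
```

```text
hfar [300.7 119. ] 1.0 2.0 pt [694.9  44.1  11. ] pt scene [694.5  46.2  11. ] tri [694.7  45.   10. ] gap 2.0 rect [695.   44.1] [ 26.8 113.5] -15.1
hnear [307.1 279.3] 0.7 1.7 pt [433.1  40.5  11. ] pt scene [435.4  42.8  11. ] tri [432.7  41.1   6.7] gap 1.0 rect [433.3  40.5] [ 26.2 112.2] 9.5
brass [391.7 216.2] 0.4 0.9 pt [531.1 -98.9  13. ] pt scene [528.9 -97.8  13. ] tri [530.4 -97.8  14.8] gap 2.1 rect [531.5 -98.7] [32.4 33.9] 88.3
black [332.3 220.1] 0.3 0.7 pt [527.6  -2.9  13. ] pt scene [5.273e+02 1.000e-01 1.300e+01] tri [527.   -1.7  11.3] gap 2.8 rect [527.7  -3.2] [27.5 29.2] -1.6Traceback (most recent call last):
  File "<stdin>", line 5, in <module>
  File "h.py", line 15, in blob
    b=min(cs,key=lambda t:t[0]); return b[1],b[2],b[0]
ValueError: min() iterable argument is empty
```

```bash
cat > m.py <<'E'
from h import *
f=eyes.grab_frame("top"); g=eyes.grab_frame("scene")
hs=cv2.cvtColor(f["image"],cv2.COLOR_BGR2HSV); print("stone hsv",hs[172,260],hs[165,259],"wood",hs[172,230],"red",hs[290,530],"white",hs[163,340],"scene stone",cv2.cvtColor(g["image"],cv2.COLOR_BGR2HSV)[302,349])
m=masks(f["image"]); n=masks(g["image"])
for nm,col,c,z in [("stone","stone",(260,172),12),("white","grey",(340,171),13),("tin","grey",(263,222),28),("glue","yellow",(408,167),28),("blue","blue",(145,253),9),("red","red",(528,240),9)]:
    try: a,k,d=blob(m[col],c); print(nm,a.round(1),round(d,1),"pt",pt(f,a,z)[0].round(1),"rect",*face(f,k,z))
    except ValueError: print(nm,"none")
for nm,c in [("bl",(147,230)),("br",(115,271)),("bs",(165,278)),("rl",(524,215)),("rr",(506,264)),("rs",(557,257))]:
    a,k,d=blob(m["grey"],c); print(nm,a.round(1),round(d,1),pt(f,a,4)[0].round(1),*face(f,k,4))
s=f["image"][140:240,240:430]; cv2.imwrite("pics/crop.png",cv2.resize(s,None,fx=4,fy=4))
E
python3 m.py
```

```text
stone hsv [ 10 179 161] [ 10 181 162] wood [ 13 182 143] red [ 12 188 153] white [ 38  20 238] scene stone [ 10 154 131]
stone [260.6 173.3] 1.5 pt [607.3 111.9  12. ] rect [608.7 112. ] [24.5 50.8] -1.2
white [339.4 170.7] 0.6 pt [607.6 -16.7  13. ] rect [607.1 -16.8] [30.9 32.7] -1.7
tin [263.4 222.3] 0.5 pt [526.3 106.8  28. ] rect [526.  106.7] [46.3 46.3] 88.6
glue [408.2 165.8] 1.3 pt [ 609.8 -126.2   28. ] rect [ 609.8 -126.2] [37.3 38.3] 42.9
blue [142.7 253. ] 2.3 pt [482.9 308.    9. ] rect [483.3 308.3] [159.  184.8] 79.7
red [528.3 238.6] 1.4 pt [ 488.8 -317.9    9. ] rect [ 489.4 -317.7] [159.7 185.2] -82.1
bl [146.9 229.8] 0.2 [520.9 302.4   4. ] [521.  302.4] [ 47.5 133.5] 79.7
br [114.3 270.6] 0.8 [455.5 357.1   4. ] [455.6 356.8] [50.9 51.3] 89.3
bs [164.5 278.3] 0.6 [440.5 274.4   4. ] [440.6 274.4] [47.6 71.4] 79.7
rl [523.3 215.3] 0.8 [ 527.  -313.4    4. ] [ 527.  -313.3] [ 47.6 133.7] -82.1
rr [505.9 264.7] 0.7 [ 447.7 -281.9    4. ] [ 447.2 -282. ] [51.5 51.9] -2.4
rs [557.3 256. ] 1.0 [ 459.4 -365.1    4. ] [ 459.6 -365.1] [47.7 71.7] -82.1
```

View pics/crop.png

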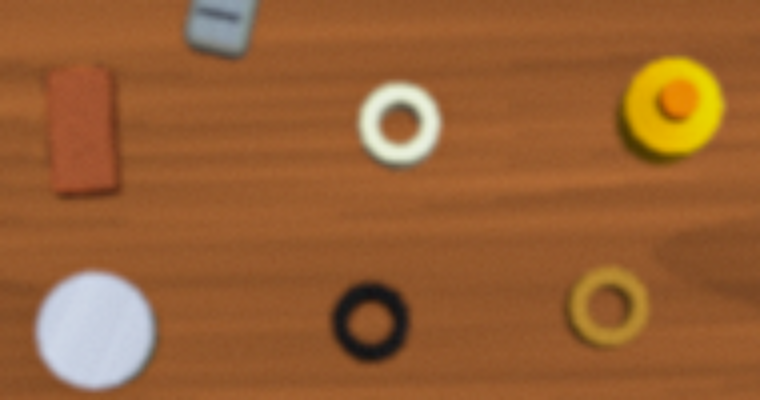

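Candidates, top-view pixels. Black collars: (332,220), (263,302), (239,346); I take (332,220), the farthest to the right. Brass collars: (246,98), (392,216); I take (392,216). The crop shows the white ring, tin and glue standing clear of both. The measured sizes match the given ones.

```bash
cat > plan.py <<'E'
import sys
from h import *
# plan.py x y z yaw : shift (m) along tool axes and turn (deg) from measured pose
x,y,z,yaw=map(float,sys.argv[1:5]); s=env.state()
A=R.from_euler("xyz",s["ee_rot"],degrees=True); B=R.from_euler("xyz",[180,0,yaw],degrees=True)
d=A.inv().apply(np.array([x,y,z])-s["ee_pos"])/1000; t=(A.inv()*B).as_rotvec(degrees=True)
print("t",round(s["time_s"],2),"pos",s["ee_pos"].round(1),s["ee_rot"].round(1),"F",s["force"].round(2),"w",round(s["gripper_width"],1),"\nshift",d.round(4),"turn",t.round(1))
E
python3 plan.py 433 41 110 9.5
```

```text
t 0.3 pos [191.6 542.  213.7] [-180.    -0.   160.5] F [-0.4   0.05 -0.53] w 91.4 
shift [-0.3946 -0.3918  0.1039] turn [ -0.   0. 151.]
```

Request:
send_rows:
  targets: "-0.3946 -0.3918 0.1039 0 0 151 55;-0.3946 -0.3918 0.1039 0 0 151 55;-0.3946 -0.3918 0.1039 0 0 151 55;-0.3946 -0.3918 0.1039 0 0 151 55;-0.3946 -0.3918 0.1039 0 0 151 55;-0.3946 -0.3918 0.1039 0 0 151 55;-0.3946 -0.3918 0.1039 0 0 151 55;-0.3946 -0.3918 0.1039 0 0 151 55;-0.3946 -0.3918 0.1039 0 0 151 55;-0.3946 -0.3918 0.1039 0 0 151 55;-0.3946 -0.3918 0.1039 0 0 151 55;-0.3946 -0.3918 0.1039 0 0 151 55"
  grip_force: 30

```text
time_s: 1.3
ee_pos: [405.6, 97.5, 122.1]
ee_rot: [180.0, -0.0, 74.2]
force: [-0.3, 0.3, -0.6]
gripper_width: 50.5
gripper_force: 0.0
```

```bash
python3 plan.py 433 41 110 9.5
```

```text
t 1.3 pos [405.6  97.5 122.1] [180.   -0.   74.2] F [-0.33  0.33 -0.63] w 50.5 
shift [-0.0469  0.0417  0.0121] turn [ 0.  -0.1 64.7]
```

Request:
send_rows:
  targets: "-0.047 0.042 0.012 0 0 64.7 55;-0.047 0.042 0.012 0 0 64.7 55;-0.047 0.042 0.012 0 0 64.7 55;-0.047 0.042 0.012 0 0 64.7 55;-0.047 0.042 0.012 0 0 64.7 55;-0.047 0.042 0.012 0 0 64.7 55;-0.047 0.042 0.012 0 0 64.7 55;-0.047 0.042 0.012 0 0 64.7 55;-0.047 0.042 0.012 0 0 64.7 55;-0.047 0.042 0.012 0 0 64.7 55;-0.047 0.042 0.012 0 0 64.7 55;-0.047 0.042 0.012 0 0 64.7 55"

```text
time_s: 2.3
ee_pos: [433.0, 42.9, 110.1]
ee_rot: [-180.0, -0.0, 10.0]
force: [-0.1, -0.2, 0.4]
gripper_width: 50.2
gripper_force: 0.0
```

```bash
python3 plan.py 433 41 4 9.5
python3 - <<'E'
from h import *
f=eyes.grab_frame("scene"); cv2.imwrite("pics/s1.png",f["image"])
E
```

```text
t 2.3 pos [433.   42.9 110.1] [-180.   -0.   10.] F [-0.06 -0.19  0.43] w 50.2 
shift [-0.0004  0.0019  0.1061] turn [-0.  -0.   0.5]
```

View pics/s1.png

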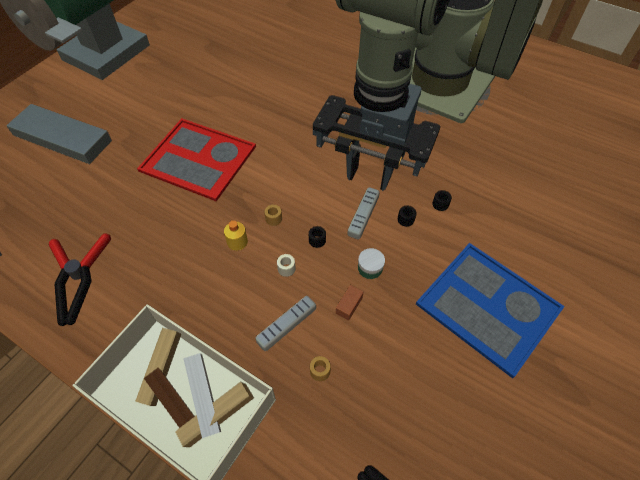

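The picture shows the gripper straddling the near handle at (364,212), with its fingers parallel to it. Descending to grasp.

Request:
send_rows:
  targets: "0 0.002 0.04 0 0 0.5 55;0 0.002 0.08 0 0 0.5 55;0 0.002 0.106 0 0 0.5 55;0 0.002 0.106 0 0 0.5 55;0 0.002 0.106 0 0 0.5 0;0 0.002 0.106 0 0 0.5 0;0 0.002 0.106 0 0 0.5 0;0 0.002 0.106 0 0 0.5 0;0 0.002 0.106 0 0 0.5 0;0 0.002 0.106 0 0 0.5 0"
  grip_force: 30

```text
time_s: 3.18
ee_pos: [433.7, 41.0, 4.7]
ee_rot: [-180.0, -0.1, 9.4]
force: [0.1, 1.3, 3.6]
gripper_width: 25.7
gripper_force: 30.0
```

Request:
send_rows:
  targets: "0 0 -0.03 0 0 0 0;0 0 -0.06 0 0 0 0;0 0 -0.1 0 0 0 0;0 0 -0.1 0 0 0 0;0 0 -0.1 0 0 0 0;0 0 -0.1 0 0 0 0;0 0 -0.1 0 0 0 0"

```text
time_s: 3.77
ee_pos: [432.0, 40.9, 102.8]
ee_rot: [-180.0, 0.2, 9.4]
force: [-0.1, 0.6, -1.2]
gripper_width: 25.7
gripper_force: 30.0
```

```bash
python3 plan.py 521 302.2 110 79.7;python3 plan.py 527 -313 110 97.9
```

```text
t 3.77 pos [432.   40.9 102.8] [-180.     0.2    9.4] F [-0.09  0.64 -1.2 ] w 25.7 
shift [ 0.1305 -0.2433 -0.0076] turn [ -0.1   0.2 -70.3]
t 3.77 pos [432.   40.9 102.8] [-180.     0.2    9.4] F [-0.09  0.64 -1.2 ] w 25.7 
shift [ 0.036   0.3646 -0.0075] turn [ -0.2   0.1 -88.5]
```

Request:
send_rows:
  targets: "0.036 0.3646 -0.0075 0 0 -88.5 0;0.036 0.3646 -0.0075 0 0 -88.5 0;0.036 0.3646 -0.0075 0 0 -88.5 0;0.036 0.3646 -0.0075 0 0 -88.5 0;0.036 0.3646 -0.0075 0 0 -88.5 0;0.036 0.3646 -0.0075 0 0 -88.5 0;0.036 0.3646 -0.0075 0 0 -88.5 0;0.036 0.3646 -0.0075 0 0 -88.5 0;0.036 0.3646 -0.0075 0 0 -88.5 0;0.036 0.3646 -0.0075 0 0 -88.5 0;0.036 0.3646 -0.0075 0 0 -88.5 0;0.036 0.3646 -0.0075 0 0 -88.5 0"

```text
time_s: 4.77
ee_pos: [527.5, -314.1, 108.7]
ee_rot: [-179.8, -0.1, 90.8]
force: [-0.5, 1.1, -1.4]
gripper_width: 26.0
gripper_force: 30.0
```

Request:
send_rows:
  targets: "0 0 0 0 0 -2.3 0;0 0 0 0 0 -2.3 0;0 0 0 0 0 -2.3 0;0 0 0 0 0 -2.3 0;0 0 0 0 0 -2.3 0;0 0 0 0 0 -2.3 0"

```text
time_s: 5.27
ee_pos: [528.4, -312.7, 111.3]
ee_rot: [-180.0, -0.0, 92.9]
force: [-0.2, -0.6, -0.5]
gripper_width: 25.8
gripper_force: 30.0
```

```bash
python3 plan.py 527 -313 9.5 97.9
```

```text
t 5.27 pos [ 528.4 -312.7  111.3] [-180.    -0.    92.9] F [-0.21 -0.6  -0.47] w 25.8 
shift [-0.0003 -0.0013  0.1018] turn [-0. -0. -5.]
```

Request:
send_rows:
  targets: "0 -0.0013 0.04 0 0 -5 0;0 -0.0013 0.08 0 0 -5 0;0 -0.0013 0.095 0 0 -5 0;0 -0.0013 0.102 0 0 -5 0;0 -0.0013 0.102 0 0 -5 0;0 -0.0013 0.102 0 0 -5 0"

```text
time_s: 5.77
ee_pos: [527.7, -313.2, 10.2]
ee_rot: [179.9, 0.1, 97.9]
force: [-0.7, -0.4, -1.6]
gripper_width: 25.7
gripper_force: 30.0
```

```bash
python3 plan.py 527 -313 9.2 97.9
```

```text
t 5.77 pos [ 527.7 -313.2   10.2] [1.799e+02 1.000e-01 9.790e+01] F [-0.71 -0.45 -1.63] w 25.7 
shift [ 0.0003 -0.0007  0.001 ] turn [ 0.1  0.1 -0. ]
```

Request:
send_rows:
  targets: "0 -0.0005 0.001 0 0 0 0;0 -0.0005 0.001 0 0 0 0;0 -0.0005 0.001 0 0 0 42;0 -0.0005 0.001 0 0 0 42;0 -0.0005 0.001 0 0 0 42;0 -0.0005 -0.03 0 0 0 42;0 -0.0005 -0.07 0 0 0 42;0 -0.0005 -0.1 0 0 0 42;0 -0.0005 -0.1 0 0 0 42"

```text
time_s: 6.52
ee_pos: [530.4, -315.4, 116.8]
ee_rot: [179.4, 0.5, 97.9]
force: [0.8, -0.2, -0.0]
gripper_width: 38.4
gripper_force: 0.0
```

```bash
python3 plan.py 531.3 -98.3 90 90
```

```text
t 6.52 pos [ 530.4 -315.4  116.8] [179.4   0.5  97.9] F [ 0.8  -0.23 -0.02] w 38.4 
shift [0.2151 0.0303 0.0253] turn [0.6 0.5 7.9]
```

Request:
send_rows:
  targets: "0.2151 0.0303 0.026 0 0 7.9 53;0.2151 0.0303 0.026 0 0 7.9 53;0.2151 0.0303 0.026 0 0 7.9 53;0.2151 0.0303 0.026 0 0 7.9 53;0.2151 0.0303 0.026 0 0 7.9 53;0.2151 0.0303 0.026 0 0 7.9 53;0.2151 0.0303 0.026 0 0 7.9 53;0.2151 0.0303 0.026 0 0 7.9 53;0.2151 0.0303 0.026 0 0 7.9 53;0.2151 0.0303 0.026 0 0 7.9 53;0.2151 0.0303 0.026 0 0 7.9 53;0.2151 0.0303 0.026 0 0 7.9 53"

```text
time_s: 7.52
ee_pos: [527.3, -96.9, 83.6]
ee_rot: [180.0, 0.0, 89.9]
force: [0.5, -0.2, -0.2]
gripper_width: 48.2
gripper_force: 0.0
```

```bash
python3 plan.py 531.3 -98.3 6 90
```

```text
t 7.52 pos [527.3 -96.9  83.6] [180.    0.   89.9] F [ 0.53 -0.21 -0.23] w 48.2 
shift [-0.0013  0.004   0.0776] turn [ 0.   0.  -0.1]
```

Request:
send_rows:
  targets: "-0.001 0.004 0.03 0 0 0 53;-0.001 0.004 0.06 0 0 0 53;-0.001 0.004 0.0776 0 0 0 53;-0.001 0.004 0.0776 0 0 0 53;-0.001 0.004 0.0776 0 0 0 53;-0.001 0.004 0.0776 0 0 0 0;-0.001 0.004 0.0776 0 0 0 0;-0.001 0.004 0.0776 0 0 0 0;-0.001 0.004 0.0776 0 0 0 0;-0.001 0.004 0.0776 0 0 0 0"
  grip_force: 25

```text
time_s: 8.35
ee_pos: [532.0, -97.1, 7.4]
ee_rot: [179.9, 0.0, 90.0]
force: [-1.0, -1.3, 6.9]
gripper_width: 31.0
gripper_force: 25.0
```

Request:
send_rows:
  targets: "0 0 -0.03 0 0 0 0;0 0 -0.06 0 0 0 0;0 0 -0.1 0 0 0 0;0 0 -0.1 0 0 0 0;0 0 -0.1 0 0 0 0"

```text
time_s: 8.77
ee_pos: [532.7, -97.0, 108.4]
ee_rot: [179.7, 0.1, 90.0]
force: [-0.7, 0.4, -1.0]
gripper_width: 30.8
gripper_force: 25.0
```

```bash
python3 plan.py 455.5 357 110 79.7
```

```text
t 8.77 pos [532.7 -97.  108.4] [1.797e+02 1.000e-01 9.000e+01] F [-0.71  0.44 -1.05] w 30.8 
shift [ 0.454  -0.0774 -0.0025] turn [ 0.3  0.  10.3]
```

Request:
send_rows:
  targets: "0.454 -0.0774 -0.003 0 0 10.3 0;0.454 -0.0774 -0.003 0 0 10.3 0;0.454 -0.0774 -0.003 0 0 10.3 0;0.454 -0.0774 -0.003 0 0 10.3 0;0.454 -0.0774 -0.003 0 0 10.3 0;0.454 -0.0774 -0.003 0 0 10.3 0;0.454 -0.0774 -0.003 0 0 10.3 0;0.454 -0.0774 -0.003 0 0 10.3 0;0.454 -0.0774 -0.003 0 0 10.3 0;0.454 -0.0774 -0.003 0 0 10.3 0;0.454 -0.0774 -0.003 0 0 10.3 0;0.454 -0.0774 -0.003 0 0 10.3 0"

```text
time_s: 9.77
ee_pos: [452.0, 363.0, 107.3]
ee_rot: [-179.9, -0.1, 79.9]
force: [0.4, 0.3, -0.5]
gripper_width: 31.4
gripper_force: 25.0
```

Request:
send_rows:
  targets: "0 0 0 0 0 0 0;0 0 0 0 0 0 0;0 0 0 0 0 0 0;0 0 0 0 0 0 0;0 0 0 0 0 0 0;0 0 0 0 0 0 0"

```text
time_s: 10.27
ee_pos: [454.3, 356.1, 109.1]
ee_rot: [-180.0, 0.0, 79.6]
force: [-0.7, 0.2, -0.2]
gripper_width: 31.3
gripper_force: 25.0
```

```bash
python3 plan.py 455.5 357 14 79.7
```

```text
t 10.27 pos [454.3 356.1 109.1] [-180.     0.    79.6] F [-0.73  0.21 -0.22] w 31.3 
shift [0.0011 0.001  0.0951] turn [-0.   0.  -0.1]
```

Request:
send_rows:
  targets: "0.001 0.001 0.03 0 0 0 0;0.001 0.001 0.06 0 0 0 0;0.001 0.001 0.085 0 0 0 0;0.001 0.001 0.095 0 0 0 0;0.001 0.001 0.095 0 0 0 0;0.001 0.001 0.095 0 0 0 0;0.001 0.001 0.095 0 0 0 0"

```text
time_s: 10.85
ee_pos: [456.0, 358.5, 15.1]
ee_rot: [179.9, -0.1, 79.7]
force: [-0.3, -0.0, -1.0]
gripper_width: 31.2
gripper_force: 25.0
```

```bash
python3 plan.py 455.5 357 11.5 79.7
```

```text
t 10.85 pos [456.  358.5  15.1] [ 1.799e+02 -1.000e-01  7.970e+01] F [-0.32 -0.   -0.99] w 31.2 
shift [-0.0015 -0.0003  0.0036] turn [ 0.1 -0.1 -0. ]
```

Request:
send_rows:
  targets: "-0.001 0 0.002 0 0 0 0;-0.001 0 0.0036 0 0 0 0;-0.001 0 0.0036 0 0 0 0;-0.001 0 0.0036 0 0 0 0"

```text
time_s: 11.18
ee_pos: [455.0, 357.1, 10.7]
ee_rot: [180.0, -0.0, 79.7]
force: [-0.5, -0.3, -0.5]
gripper_width: 31.2
gripper_force: 25.0
```

Request:
send_rows:
  targets: "0 0 0 0 0 0 47;0 0 0 0 0 0 47;0 0 0 0 0 0 47;0 0 -0.03 0 0 0 47;0 0 -0.06 0 0 0 47;0 0 -0.1 0 0 0 47;0 0 -0.1 0 0 0 47;0 0 -0.1 0 0 0 47;0 0 -0.1 0 0 0 47"

```text
time_s: 11.93
ee_pos: [454.6, 356.8, 110.3]
ee_rot: [-180.0, 0.0, 79.7]
force: [0.5, 0.1, -0.2]
gripper_width: 43.0
gripper_force: 0.0
```

```bash
python3 plan.py 695 44.5 100 -15.1
```

```text
t 11.93 pos [454.6 356.8 110.3] [-180.     0.    79.7] F [ 0.47  0.09 -0.23] w 43.0 
shift [-0.2642  0.2925  0.0103] turn [-0.   0.  94.8]
```

Request:
send_rows:
  targets: "-0.2642 0.2925 0.01 0 0 94.8 55;-0.2642 0.2925 0.01 0 0 94.8 55;-0.2642 0.2925 0.01 0 0 94.8 55;-0.2642 0.2925 0.01 0 0 94.8 55;-0.2642 0.2925 0.01 0 0 94.8 55;-0.2642 0.2925 0.01 0 0 94.8 55;-0.2642 0.2925 0.01 0 0 94.8 55;-0.2642 0.2925 0.01 0 0 94.8 55;-0.2642 0.2925 0.01 0 0 94.8 55;-0.2642 0.2925 0.01 0 0 94.8 55;-0.2642 0.2925 0.01 0 0 94.8 55;-0.2642 0.2925 0.01 0 0 94.8 55"

```text
time_s: 12.93
ee_pos: [694.8, 42.7, 97.3]
ee_rot: [180.0, 0.3, -6.8]
force: [0.9, 0.1, -1.0]
gripper_width: 50.3
gripper_force: 0.0
```

Request:
send_rows:
  targets: "0 0 0 0 0 8.9 55;0 0 0 0 0 8.9 55;0 0 0 0 0 8.9 55;0 0 0 0 0 8.9 55;0 0 0 0 0 8.9 55;0 0 0 0 0 8.9 55"

```text
time_s: 13.43
ee_pos: [695.0, 44.8, 99.7]
ee_rot: [180.0, 0.1, -15.1]
force: [0.5, 0.3, -0.6]
gripper_width: 50.2
gripper_force: 0.0
```

```bash
python3 plan.py 695 44.5 5 -15.1
```

```text
t 13.43 pos [695.   44.8  99.7] [ 1.80e+02  1.00e-01 -1.51e+01] F [ 0.46  0.25 -0.58] w 50.2 
shift [0.0002 0.0003 0.0947] turn [ 0.   0.1 -0. ]
```

Request:
send_rows:
  targets: "0 0 0.035 0 0 0 55;0 0 0.07 0 0 0 55;0 0 0.094 0 0 0 55;0 0 0.094 0 0 0 55;0 0 0.094 0 0 0 55;0 0 0.094 0 0 0 0;0 0 0.094 0 0 0 0;0 0 0.094 0 0 0 0;0 0 0.094 0 0 0 0;0 0 0.094 0 0 0 0;0 0 0.094 0 0 0 0"
  grip_force: 40

```text
time_s: 14.35
ee_pos: [695.9, 44.9, 7.6]
ee_rot: [-180.0, -0.1, -15.2]
force: [0.0, 0.5, 4.9]
gripper_width: 25.8
gripper_force: 40.0
```

Request:
send_rows:
  targets: "0 0 -0.03 0 0 0 0;0 0 -0.06 0 0 0 0;0 0 -0.1 0 0 0 0;0 0 -0.1 0 0 0 0;0 0 -0.1 0 0 0 0;0 0 -0.1 0 0 0 0;0 0 -0.1 0 0 0 0;0 0 -0.1 0 0 0 0"

```text
time_s: 15.02
ee_pos: [693.8, 44.6, 103.6]
ee_rot: [179.9, 0.3, -15.2]
force: [0.2, -0.3, -5.4]
gripper_width: 25.7
gripper_force: 40.0
```

```bash
python3 plan.py 521 302.2 110 79.7
```

```text
t 15.02 pos [693.8  44.6 103.6] [179.9   0.3 -15.2] F [ 0.18 -0.25 -5.36] w 25.7 
shift [-0.2342 -0.2034 -0.0056] turn [ -0.2   0.3 -94.9]
```

The far handle weighs about 5 N, so it is the solid one and goes to the blue tray.

Request:
send_rows:
  targets: "-0.2342 -0.2034 -0.0056 0 0 -94.9 0;-0.2342 -0.2034 -0.0056 0 0 -94.9 0;-0.2342 -0.2034 -0.0056 0 0 -94.9 0;-0.2342 -0.2034 -0.0056 0 0 -94.9 0;-0.2342 -0.2034 -0.0056 0 0 -94.9 0;-0.2342 -0.2034 -0.0056 0 0 -94.9 0;-0.2342 -0.2034 -0.0056 0 0 -94.9 0;-0.2342 -0.2034 -0.0056 0 0 -94.9 0;-0.2342 -0.2034 -0.0056 0 0 -94.9 0;-0.2342 -0.2034 -0.0056 0 0 -94.9 0;-0.2342 -0.2034 -0.0056 0 0 -94.9 0;-0.2342 -0.2034 -0.0056 0 0 -94.9 0"

```text
time_s: 16.02
ee_pos: [521.6, 302.3, 110.6]
ee_rot: [-179.9, 0.1, 71.2]
force: [-1.4, -0.3, -4.7]
gripper_width: 25.3
gripper_force: 40.0
```

Request:
send_rows:
  targets: "0 0 0 0 0 -9 0;0 0 0 0 0 -9 0;0 0 0 0 0 -9 0;0 0 0 0 0 -9 0;0 0 0 0 0 -9 0;0 0 0 0 0 -9 0"

```text
time_s: 16.52
ee_pos: [522.4, 302.2, 111.6]
ee_rot: [-180.0, 0.0, 79.7]
force: [0.2, 0.0, -4.2]
gripper_width: 25.6
gripper_force: 40.0
```

```bash
python3 plan.py 521 302.2 15 79.7
```

```text
t 16.52 pos [522.4 302.2 111.6] [-180.     0.    79.7] F [ 0.25  0.01 -4.25] w 25.6 
shift [-0.0002 -0.0013  0.0966] turn [-0.  0.  0.]
```

Request:
send_rows:
  targets: "0 -0.001 0.03 0 0 0 0;0 -0.001 0.06 0 0 0 0;0 -0.001 0.085 0 0 0 0;0 -0.001 0.096 0 0 0 0;0 -0.001 0.096 0 0 0 0;0 -0.001 0.096 0 0 0 0;0 -0.001 0.096 0 0 0 0"

```text
time_s: 17.1
ee_pos: [522.8, 303.2, 17.6]
ee_rot: [179.9, -0.1, 79.8]
force: [0.1, -0.1, -3.4]
gripper_width: 25.9
gripper_force: 40.0
```

```bash
python3 plan.py 521 302.2 10.5 79.7
```

```text
t 17.1 pos [522.8 303.2  17.6] [ 1.799e+02 -1.000e-01  7.980e+01] F [ 0.12 -0.08 -3.35] w 25.9 
shift [-0.0013 -0.0016  0.0071] turn [ 0.1 -0.1  0.1]
```

Request:
send_rows:
  targets: "-0.001 -0.001 0.003 0 0 0 0;-0.001 -0.001 0.0065 0 0 0 0;-0.001 -0.001 0.0065 0 0 0 0;-0.001 -0.001 0.0065 0 0 0 0"

```text
time_s: 17.43
ee_pos: [521.3, 302.1, 11.4]
ee_rot: [179.9, -0.1, 79.8]
force: [-1.2, -0.7, 6.6]
gripper_width: 25.5
gripper_force: 40.0
```

Contact is felt at +6.6 N. Release and lift.

Request:
send_rows:
  targets: "0 0 0 0 0 0 42;0 0 0 0 0 0 42;0 0 0 0 0 0 42;0 0 -0.03 0 0 0 42;0 0 -0.06 0 0 0 42;0 0 -0.1 0 0 0 42;0 0 -0.1 0 0 0 42;0 0 -0.1 0 0 0 42;0 0 -0.1 0 0 0 42"

```text
time_s: 18.18
ee_pos: [520.0, 301.4, 109.1]
ee_rot: [-180.0, 0.0, 79.8]
force: [-0.4, 0.2, -0.3]
gripper_width: 38.2
gripper_force: 0.0
```

```bash
python3 plan.py 608 112 100 1
```

```text
t 18.18 pos [520.  301.4 109.1] [-180.     0.    79.8] F [-0.44  0.16 -0.3 ] w 38.2 
shift [-0.1708  0.1203  0.0091] turn [-0.   0.  78.8]
```

Request:
send_rows:
  targets: "-0.1708 0.1203 0.009 0 0 78.8 52;-0.1708 0.1203 0.009 0 0 78.8 52;-0.1708 0.1203 0.009 0 0 78.8 52;-0.1708 0.1203 0.009 0 0 78.8 52;-0.1708 0.1203 0.009 0 0 78.8 52;-0.1708 0.1203 0.009 0 0 78.8 52;-0.1708 0.1203 0.009 0 0 78.8 52;-0.1708 0.1203 0.009 0 0 78.8 52;-0.1708 0.1203 0.009 0 0 78.8 52;-0.1708 0.1203 0.009 0 0 78.8 52;-0.1708 0.1203 0.009 0 0 78.8 52;-0.1708 0.1203 0.009 0 0 78.8 52"

```text
time_s: 19.18
ee_pos: [607.2, 111.9, 98.3]
ee_rot: [180.0, 0.2, 0.9]
force: [-0.6, -0.2, 0.8]
gripper_width: 47.4
gripper_force: 0.0
```

Request:
send_rows:
  targets: "0 0 0 0 0 0 52;0 0 0 0 0 0 52;0 0 0 0 0 0 52;0 0 0 0 0 0 52"

```text
time_s: 19.52
ee_pos: [608.3, 112.2, 100.2]
ee_rot: [180.0, 0.0, 1.0]
force: [0.3, 0.3, -0.8]
gripper_width: 47.4
gripper_force: 0.0
```

```bash
python3 plan.py 608 112 6 1
```

```text
t 19.52 pos [608.3 112.2 100.2] [180.   0.   1.] F [ 0.29  0.35 -0.84] w 47.4 
shift [-0.0003  0.0002  0.0942] turn [0. 0. 0.]
```

Request:
send_rows:
  targets: "0 0 0.035 0 0 0 52;0 0 0.07 0 0 0 52;0 0 0.094 0 0 0 52;0 0 0.094 0 0 0 52;0 0 0.094 0 0 0 52;0 0 0.094 0 0 0 0;0 0 0.094 0 0 0 0;0 0 0.094 0 0 0 0;0 0 0.094 0 0 0 0;0 0 0.094 0 0 0 0;0 0 0.094 0 0 0 0"
  grip_force: 25

```text
time_s: 20.43
ee_pos: [609.2, 112.4, 7.8]
ee_rot: [-180.0, -0.1, 1.0]
force: [-0.5, -0.5, 6.3]
gripper_width: 25.7
gripper_force: 25.0
```

Request:
send_rows:
  targets: "0 0 -0.03 0 0 0 0;0 0 -0.06 0 0 0 0;0 0 -0.1 0 0 0 0;0 0 -0.1 0 0 0 0;0 0 -0.1 0 0 0 0;0 0 -0.1 0 0 0 0"

```text
time_s: 20.93
ee_pos: [607.7, 112.1, 106.1]
ee_rot: [180.0, 0.1, 1.0]
force: [-0.3, -0.5, -0.9]
gripper_width: 25.8
gripper_force: 25.0
```

```bash
python3 plan.py 459.5 -365 110 97.9
```

```text
t 20.93 pos [607.7 112.1 106.1] [1.8e+02 1.0e-01 1.0e+00] F [-0.3  -0.52 -0.93] w 25.8 
shift [-0.1563  0.4745 -0.0037] turn [ -0.    0.1 -96.9]
```

Request:
send_rows:
  targets: "-0.1563 0.4745 -0.004 0 0 -96.9 0;-0.1563 0.4745 -0.004 0 0 -96.9 0;-0.1563 0.4745 -0.004 0 0 -96.9 0;-0.1563 0.4745 -0.004 0 0 -96.9 0;-0.1563 0.4745 -0.004 0 0 -96.9 0;-0.1563 0.4745 -0.004 0 0 -96.9 0;-0.1563 0.4745 -0.004 0 0 -96.9 0;-0.1563 0.4745 -0.004 0 0 -96.9 0;-0.1563 0.4745 -0.004 0 0 -96.9 0;-0.1563 0.4745 -0.004 0 0 -96.9 0;-0.1563 0.4745 -0.004 0 0 -96.9 0;-0.1563 0.4745 -0.004 0 0 -96.9 0"

```text
time_s: 21.93
ee_pos: [468.3, -334.0, 108.1]
ee_rot: [-179.8, -0.1, 81.5]
force: [0.3, -0.3, -0.9]
gripper_width: 26.0
gripper_force: 25.0
```

Request:
send_rows:
  targets: "0 0 0 0 0 0 0;0 0 0 0 0 0 0;0 0 0 0 0 0 0;0 0 0 0 0 0 0"

```text
time_s: 22.27
ee_pos: [470.1, -331.7, 109.1]
ee_rot: [-179.9, -0.1, 81.2]
force: [0.6, -0.1, -1.4]
gripper_width: 25.6
gripper_force: 25.0
```

```bash
python3 plan.py 459.5 -365 110 97.9
```

```text
t 22.27 pos [ 470.1 -331.7  109.1] [-1.799e+02 -1.000e-01  8.120e+01] F [ 0.57 -0.06 -1.39] w 25.6 
shift [-0.0346 -0.0054 -0.0009] turn [ -0.1  -0.1 -16.7]
```

Request:
send_rows:
  targets: "-0.0346 -0.0054 0 0 0 -16.7 0;-0.0346 -0.0054 0 0 0 -16.7 0;-0.0346 -0.0054 0 0 0 -16.7 0;-0.0346 -0.0054 0 0 0 -16.7 0;-0.0346 -0.0054 0 0 0 -16.7 0;-0.0346 -0.0054 0 0 0 -16.7 0;-0.0346 -0.0054 0 0 0 -16.7 0;-0.0346 -0.0054 0 0 0 -16.7 0"

```text
time_s: 22.93
ee_pos: [459.9, -366.1, 110.2]
ee_rot: [180.0, -0.0, 97.8]
force: [-0.2, 0.5, -0.1]
gripper_width: 25.7
gripper_force: 25.0
```

```bash
python3 plan.py 459.5 -365 15 97.9
```

```text
t 22.93 pos [ 459.9 -366.1  110.2] [180.   -0.   97.8] F [-0.17  0.51 -0.07] w 25.7 
shift [ 0.0011 -0.0003  0.0952] turn [ 0.  -0.  -0.1]
```

Request:
send_rows:
  targets: "0.001 0 0.03 0 0 0 0;0.001 0 0.06 0 0 0 0;0.001 0 0.085 0 0 0 0;0.001 0 0.093 0 0 0 0;0.001 0 0.096 0 0 0 0;0.001 0 0.098 0 0 0 0;0.001 0 0.099 0 0 0 0;0.001 0 0.099 0 0 0 0;0.001 0 0.099 0 0 0 0"

```text
time_s: 23.68
ee_pos: [460.3, -366.2, 12.5]
ee_rot: [179.9, 0.1, 97.8]
force: [-0.0, 0.3, -0.4]
gripper_width: 25.5
gripper_force: 25.0
```

Request:
send_rows:
  targets: "0.001 0 0.001 0 0 0 0;0.001 0 0.0015 0 0 0 0;0.001 0 0.0015 0 0 0 0;0.001 0 0.0015 0 0 0 42;0.001 0 0.0015 0 0 0 42;0.001 0 0.0015 0 0 0 42;0 0 -0.03 0 0 0 42;0 0 -0.06 0 0 0 42;0 0 -0.1 0 0 0 42;0 0 -0.1 0 0 0 42;0 0 -0.1 0 0 0 42;0 0 -0.1 0 0 0 42"

```text
time_s: 24.68
ee_pos: [459.1, -365.2, 110.8]
ee_rot: [-180.0, -0.0, 97.8]
force: [-0.8, 0.3, -1.1]
gripper_width: 38.1
gripper_force: 0.0
```

```bash
python3 plan.py 527.5 -2.3 95 90
```

```text
t 24.68 pos [ 459.1 -365.2  110.8] [-180.    -0.    97.8] F [-0.83  0.34 -1.14] w 38.1 
shift [0.3502 0.1172 0.016 ] turn [-0.  -0.   7.8]
```

Request:
send_rows:
  targets: "0.3502 0.1172 0.016 0 0 7.8 53;0.3502 0.1172 0.016 0 0 7.8 53;0.3502 0.1172 0.016 0 0 7.8 53;0.3502 0.1172 0.016 0 0 7.8 53;0.3502 0.1172 0.016 0 0 7.8 53;0.3502 0.1172 0.016 0 0 7.8 53;0.3502 0.1172 0.016 0 0 7.8 53;0.3502 0.1172 0.016 0 0 7.8 53;0.3502 0.1172 0.016 0 0 7.8 53;0.3502 0.1172 0.016 0 0 7.8 53;0.3502 0.1172 0.016 0 0 7.8 53;0.3502 0.1172 0.016 0 0 7.8 53"

```text
time_s: 25.68
ee_pos: [526.9, -3.0, 93.9]
ee_rot: [-179.8, 0.0, 90.1]
force: [-0.4, -0.5, -0.1]
gripper_width: 48.3
gripper_force: 0.0
```

Request:
send_rows:
  targets: "0 0 0 0 0 0 53;0 0 0 0 0 0 53;0 0 0 0 0 0 53;0 0 0 0 0 0 53;0 0 0 0 0 0 53"

```text
time_s: 26.1
ee_pos: [527.9, -3.4, 95.3]
ee_rot: [180.0, -0.0, 90.0]
force: [-0.2, 0.1, -1.0]
gripper_width: 48.4
gripper_force: 0.0
```

```bash
python3 plan.py 527.5 -2.3 6 90
```

```text
t 26.1 pos [527.9  -3.4  95.3] [180.  -0.  90.] F [-0.2   0.09 -0.96] w 48.4 
shift [ 0.0011 -0.0005  0.0893] turn [ 0. -0. -0.]
```

Request:
send_rows:
  targets: "0.001 0 0.035 0 0 0 53;0.001 0 0.07 0 0 0 53;0.001 0 0.089 0 0 0 53;0.001 0 0.089 0 0 0 53;0.001 0 0.089 0 0 0 53;0.001 0 0.089 0 0 0 0;0.001 0 0.089 0 0 0 0;0.001 0 0.089 0 0 0 0;0.001 0 0.089 0 0 0 0;0.001 0 0.089 0 0 0 0"
  grip_force: 15

```text
time_s: 26.93
ee_pos: [529.3, -1.7, 7.8]
ee_rot: [179.8, 0.0, 90.0]
force: [0.1, -0.7, 6.6]
gripper_width: 32.1
gripper_force: 15.0
```

Request:
send_rows:
  targets: "0 0 -0.03 0 0 0 0;0 0 -0.06 0 0 0 0;0 0 -0.1 0 0 0 0;0 0 -0.1 0 0 0 0;0 0 -0.1 0 0 0 0;0 0 -0.1 0 0 0 0"

```text
time_s: 27.43
ee_pos: [527.5, -1.6, 106.2]
ee_rot: [-180.0, -0.0, 90.0]
force: [0.2, -0.4, -0.7]
gripper_width: 32.1
gripper_force: 15.0
```

```bash
python3 plan.py 447.6 -282 110 97.9
```

```text
t 27.43 pos [527.5  -1.6 106.2] [-180.   -0.   90.] F [ 0.21 -0.41 -0.7 ] w 32.1 
shift [-0.2803 -0.08   -0.0038] turn [-0.  -0.  -7.9]
```

Request:
send_rows:
  targets: "-0.2803 -0.08 -0.004 0 0 -7.9 0;-0.2803 -0.08 -0.004 0 0 -7.9 0;-0.2803 -0.08 -0.004 0 0 -7.9 0;-0.2803 -0.08 -0.004 0 0 -7.9 0;-0.2803 -0.08 -0.004 0 0 -7.9 0;-0.2803 -0.08 -0.004 0 0 -7.9 0;-0.2803 -0.08 -0.004 0 0 -7.9 0;-0.2803 -0.08 -0.004 0 0 -7.9 0;-0.2803 -0.08 -0.004 0 0 -7.9 0;-0.2803 -0.08 -0.004 0 0 -7.9 0;-0.2803 -0.08 -0.004 0 0 -7.9 0;-0.2803 -0.08 -0.004 0 0 -7.9 0"

```text
time_s: 28.43
ee_pos: [448.2, -280.4, 109.7]
ee_rot: [-180.0, -0.1, 98.0]
force: [-0.2, 0.9, -0.6]
gripper_width: 32.1
gripper_force: 15.0
```

Request:
send_rows:
  targets: "0 0 0 0 0 0 0;0 0 0 0 0 0 0;0 0 0 0 0 0 0;0 0 0 0 0 0 0"

```text
time_s: 28.77
ee_pos: [448.4, -281.6, 110.3]
ee_rot: [180.0, 0.0, 98.0]
force: [0.5, -0.3, -0.1]
gripper_width: 32.1
gripper_force: 15.0
```

```bash
python3 plan.py 447.6 -282 11 97.9
```

```text
t 28.77 pos [ 448.4 -281.6  110.3] [180.   0.  98.] F [ 0.48 -0.34 -0.12] w 32.1 
shift [-0.0003 -0.0008  0.0993] turn [0.  0.  0.1]
```

Request:
send_rows:
  targets: "0 -0.001 0.03 0 0 0 0;0 -0.001 0.06 0 0 0 0;0 -0.001 0.085 0 0 0 0;0 -0.001 0.093 0 0 0 0;0 -0.001 0.097 0 0 0 0;0 -0.001 0.099 0 0 0 0;0 -0.001 0.099 0 0 0 0;0 -0.001 0.099 0 0 0 0;0 -0.001 0.099 0 0 0 0"

```text
time_s: 29.52
ee_pos: [448.2, -282.9, 12.4]
ee_rot: [179.9, 0.1, 97.9]
force: [-0.3, 0.2, -0.7]
gripper_width: 32.2
gripper_force: 15.0
```

Request:
send_rows:
  targets: "0 0 0.001 0 0 0 0;0 0 0.0015 0 0 0 0;0 0 0.0015 0 0 0 0;0 0 0.0015 0 0 0 47;0 0 0.0015 0 0 0 47;0 0 0.0015 0 0 0 47;0 0 -0.03 0 0 0 47;0 0 -0.06 0 0 0 47;0 0 -0.1 0 0 0 47;0 0 -0.13 0 0 0 47;0 0 -0.15 0 0 0 47;0 0 -0.15 0 0 0 47"

```text
time_s: 30.52
ee_pos: [449.6, -283.8, 165.9]
ee_rot: [179.6, 0.4, 97.9]
force: [-0.6, 0.0, -0.1]
gripper_width: 42.9
gripper_force: 0.0
```

```bash
python3 plan.py 400 0 200 90
```

```text
t 30.52 pos [ 449.6 -283.8  165.9] [179.6   0.4  97.9] F [-0.6   0.   -0.11] w 42.9 
shift [ 0.2877 -0.0097 -0.036 ] turn [0.4 0.3 7.9]
```

Request:
send_rows:
  targets: "0.288 -0.05 -0.036 0 0 0 47;0.288 -0.05 -0.036 0 0 0 47;0.288 -0.05 -0.036 0 0 0 47;0.288 -0.05 -0.036 0 0 0 47;0.288 -0.05 -0.036 0 0 0 47;0.288 -0.05 -0.036 0 0 0 47;0.288 -0.05 -0.036 0 0 0 47;0.288 -0.05 -0.036 0 0 0 47;0.288 -0.05 -0.036 0 0 0 47;0.288 -0.05 -0.036 0 0 0 47;0.288 -0.05 -0.036 0 0 0 47;0.288 -0.05 -0.036 0 0 0 47"

```text
time_s: 31.52
ee_pos: [358.2, -5.0, 196.7]
ee_rot: [-179.9, 0.0, 97.8]
force: [0.7, -0.4, -0.3]
gripper_width: 43.1
gripper_force: 0.0
```

Run:
```python
from h import *
f=eyes.grab_frame("top"); im=f["image"]; cv2.imwrite("pics/top1.png",im)
m=masks(im); H,S,V=cv2.split(cv2.cvtColor(im,cv2.COLOR_BGR2HSV))
T=dict(b=((483.2,308.2),-10.3),r=((489.1,-317.8),7.9))
lit=(S<80)&(V>125)
for nm,mk,c,z,t in [("solid",lit,(147,230),15,"b"),("hollow",lit,(524,215),15,"r"),("brass",m["brass"],(115,271),17,"b"),("black",V<45,(506,264),17,"r"),("stone",(H<14)&(S>110)&(S<200),(557,257),16,"r")]:
    try:
        mk=cv2.morphologyEx(mk.astype(np.uint8),cv2.MORPH_OPEN,np.ones((2,2),np.uint8)) if nm in("solid","hollow") else mk
        a,k,d=blob(mk,c); o,y=T[t]; p=pt(f,a,z)[0][:2]; q=R.from_euler("z",-y,degrees=True).apply([*(p-o),0]); c2,s2,an=face(f,k,z)
        print(nm,a.round(1),round(d,1),"tray",q[:2].round(1),"size",s2,"yaw rel tray y",round((an-y)%180-90,1))
    except ValueError: print(nm,"none")
```

```text
solid [146.2 229.9] 0.8 tray [37.9 -1.9] size [ 25.3 112.9] yaw rel tray y 0.4
hollow [530.5 215.4] 6.5 tray [35.9 -8.1] size [ 25.5 111.1] yaw rel tray y -0.7
brass [110.6 270.9] 4.4 tray [-36.2  43.7] size [32.3 39.1] yaw rel tray y 9.7
black [510.  264.7] 4.0 tray [-36.1  39.1] size [28.7 34.9] yaw rel tray y -10.3
stone [330.5 314. ] 233.5 tray [-66.8 334.4] size [13.9 58.7] yaw rel tray y 0.0
```

View pics/top1.png

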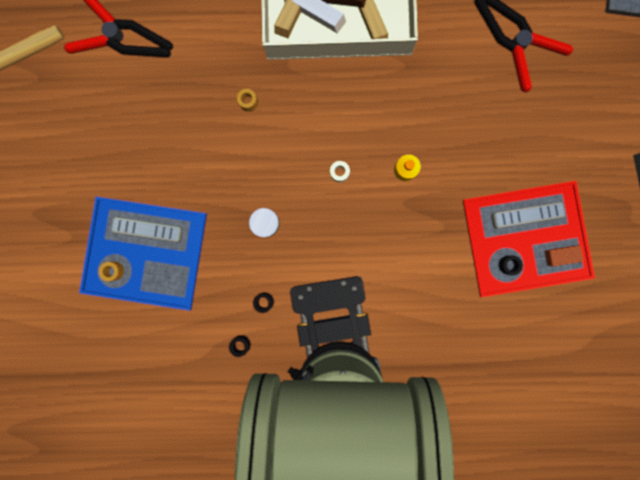

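Run:
```python
from h import *
f=eyes.grab_frame("top"); g=eyes.grab_frame("scene")
T=dict(b=((483.2,308.2),-10.3),r=((489.1,-317.8),7.9))
def cen(im,nm,c):
    H,S,V=[x.astype(int) for x in cv2.split(cv2.cvtColor(im,cv2.COLOR_BGR2HSV))]
    mk={"h":(S<80)&(V>125),"brass":(H>=15)&(H<=30)&(S>90)&(V>90),"black":V<45,"stone":(H<14)&(S>110)&(S<215)}[nm]
    w=np.zeros_like(mk); x,y=c; r=24 if nm=="stone" else 50; w[y-r:y+r,x-r:x+r]=1
    return blob(mk&w,c)
for nm,k,c,c2,t in [("solid","h",(146,230),(478,322),"b"),("hollow","h",(530,215),(190,168),"r"),("brass","brass",(110,271),(523,303),"b"),("black","black",(510,264),(225,150),"r"),("stone","stone",(564,257),(190,138),"r")]:
    try: a,_,d=cen(f["image"],k,c); a2,_,d2=cen(g["image"],k,c2)
    except ValueError: print(nm,"none"); continue
    r1,r2=ray(f,a)[0],ray(g,a2)[0]; s=np.linalg.lstsq(np.c_[r1,-r2],g["eye"]-f["eye"],rcond=None)[0]
    p=(f["eye"]+r1*s[0]+g["eye"]+r2*s[1])/2; o,y=T[t]; tr=lambda p:R.from_euler("z",-y,degrees=True).apply([p[0]-o[0],p[1]-o[1],0])[:2].round(1)
    print(nm,round(d,1),a2.round(1),"tri z",p[2].round(1),"tray tri",tr(p),"top z26",tr(pt(f,a,26)[0]),"scene z15/26",tr(pt(g,a2,15)[0]),tr(pt(g,a2,26)[0]))
n=masks(g["image"])
for t,col,c in (("b","blue",(490,307)),("r","red",(197,160))):
    a,k,_=blob(n[col],c); print(t,pt(g,a,9)[0].round(1),T[t][0])
im=g["image"]; cv2.imwrite("pics/s2.png",np.hstack([cv2.resize(im[110:205,130:265],(540,380)),cv2.resize(im[235:380,410:570],(419,380))])[:,:800] if 0 else cv2.resize(np.hstack([im[110:210,130:270],im[240:340,415:565]]),None,fx=2.7,fy=2.7))
```

```text
solid 1.3 [478.  315.8] tri z 19.5 tray tri [38.4 -0.3] top z26 [39.4 -4.2] scene z15/26 [34.6  0.7] [40.9  1.2]
hollow 0.7 [189.9 165.1] tri z 16.2 tray tri [34.8  0.9] top z26 [37.6 -2.6] scene z15/26 [32.7  8.1] [40.1 15.7]
brass 0.6 [526.7 302. ] tri z 19.1 tray tri [-36.8  44.5] top z26 [-35.   39.8] scene z15/26 [-41.   45.9] [-33.5  45.7]
black 0.8 [222.3 147.2] tri z 13.7 tray tri [-37.1  39.5] top z26 [-35.5  42.1] scene z15/26 [-36.4  41.8] [-27.9  48.9]
stone 1.5 [190.6 136. ] tri z 10.8 tray tri [-38.8 -45.2] top z26 [-35.3 -44.9] scene z15/26 [-36.5 -35.1] [-28.  -26.8]
b [490.4 315.3   9. ] (483.2, 308.2)
r [ 500.3 -297.7    9. ] (489.1, -317.8)
```

View pics/s2.png

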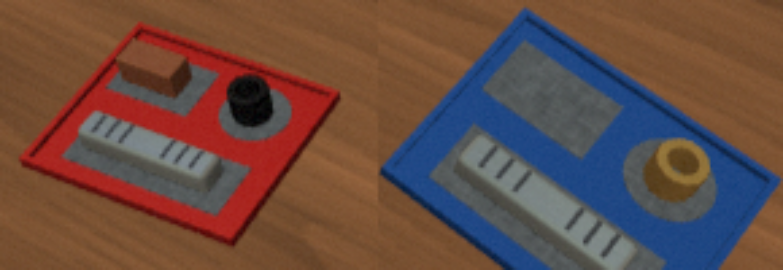

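Run:
```python
from h import *
f=cv2.imread("pics/top1.png"); g=eyes.grab_frame("scene")["image"]
cv2.imwrite("pics/z.png",np.hstack([cv2.resize(f[175:305,455:600],(390,350),interpolation=cv2.INTER_CUBIC),cv2.resize(g[115:185,135:215],(400,350),interpolation=cv2.INTER_CUBIC)]))
```

```text
(no output)
```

View pics/z.png

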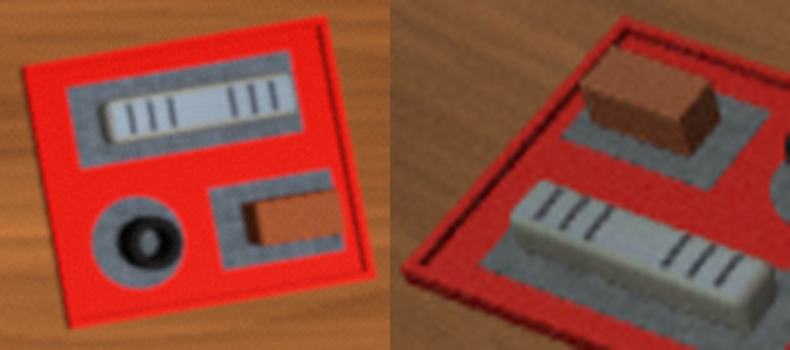

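The enlarged crops show every part flat on its pad. The hollow handle (centre near (530,215)) and the stone (near (565,257)) sit about 3–5 mm towards -y, with one rough scene estimate of 8 mm for the stone. All of these are inside the 13 mm limit. The white collar, tin and glue are where they started.

```bash
python3 -c "
from workcell import env
print(env.job_done())"
```

```text
the job is handed in; nothing more can be done
None
```

The job is handed in, verdict not shown: the solid handle and brass collar are in the blue tray; the hollow handle, black collar and stone are in the red tray, by the cameras all on their pads within tolerance (hollow handle and stone about 3–5 mm off centre).

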